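Back the ratchet of a welding positioner off by one notch

ROBOT

A 6-joint arm with a two-finger parallel gripper is mounted at the origin on the work surface; the furniture and walls round the work are solid. World frame = base frame: x ahead of the robot, y to its left, z up, the work surface at z = 0. Lengths are in mm, angles in degrees, forces in N, time in s.
With the tool pointing down it reaches from about 300 to 850 mm from the base axis. Payload 4.2 kg.
Tool frame: the origin (TCP) lies between the finger pads; the fingertips stand 8 mm ahead of it and the grasp point (between the pads) lies 11 mm behind it; x points along the fingers, y is the direction in which the jaws open and shut, and the axes are right-handed (so a half turn about x gives the same grasp; the last joint's range is limited). The gripper opens to 91 mm and grips with 3 to 60 N. Pads are 32 mm wide; open, the fingers measure 118 mm over their backs; the gripper's body (76 mm by 178 mm) begins 60 mm behind the grasp point.
Start: joints at [67.838, 18.312, 89.639, -0, 72.044, -1.146], TCP at [206.217, 536.769, 187.276] pointing down, gripper open.
Joint ranges: [-177.97, 177.97], [-48.28, 115.42], [12.27, 149.76], [-77.06, 257.06], [2.81, 150.46], [-146.56, 146.56]. Speed limits (degrees/s): [147.25, 147.25, 180, 180, 180, 180].

INTERFACE

Orientations are given as [roll, pitch, yaw] about the fixed x, y, z axes, in that order (R = Rz(yaw) Ry(pitch) Rx(roll)).
In Python, from workcell import env gives the robot as it stands.
- The arm moves only by the tool arm_command, never from a script. Its arguments are lists of equal length, an entry for each row: "slide": the shift along the tool's x, y, z in cm, a list of three; "turn": the turn, a rotation vector about the tool's x, y, z in rad, a list of three; "grip": the closure in counts, from 0 (fully open) to 255 (shut). A call has 1 to 20 rows; each row is the pose to reach, as a shift and turn from the pose commanded when the call began, along the tool's axes at that moment; what a row does not reach only later rows make up. A row lasts 1/12 s, in which the tool goes at most 41.7 mm and 7.16 degrees, less where a joint would pass 70% of its speed; a pose out of reach is approached as far as the arm can. A call with a gripper value outside its range is refused whole. The fingers move at their own pace and stop on an object; "newtons" is the grip in N (left out, the last holds). Time passes only in rows, so rows that repeat a pose let the fingers close. It gives the time, the measured TCP pose, the force and the opening at its end, in the units of the state.
- env.state(): the state, without advancing time (a new reading comes with each control period).
- env.grab_frame(name): name is "scene" or "top" or "wrist"; returns (picture, depth): 384x512x3 uint8, red, green, blue; 384x512 float32, mm along the optical axis (not along the pixel's ray), 0 where there is no reading.
- env.calibration(name): a dict with "K" (3x3 intrinsics, pixels), "k1" (the pictures are not rectified: a ray, as slopes to the right and down, at radius r is drawn at 1 + k1 r^2 times it, then the intrinsics apply), "camera_from_world" (4x4, takes a point from world to camera coordinates); the wrist camera has in their place "T_tool_cam" (4x4, takes a point from camera to tool coordinates, whose origin is the TCP and whose axes are the tool frame's). Camera axes: x right, y up, looking along -z (the intrinsics and any distortion apply to the point x, -y, -z); pixel columns grow to the right and rows downward; lengths in mm; the calibration is good to about 2 mm. A picture is of the moment at which its call begins: read the wrist's pose just before it. calibration takes no time and is no camera call.
- env.job_done(): hands the job in, once; it reports no verdict.
Trained networks look in the newest picture that a camera, given by its name, has taken for a name from the list of things; names that differ only in an ending like _2 or _b are one class to them, and where a whole thing is asked for, a point or a joint stands for the part that bears it (a point fixed in the world has none). Each returns a list of dicts, best first, with "p" (0 to 1); they miss things now and then, are a little off and sometimes report something else, mostly with a low value. They report only what shows in the picture. A call takes as long as a camera call.
- env.search_frame(camera, label): "point" ([x, y, z] in mm, in world coordinates, good to about 4 mm: the middle of the surface that is visible of it).
The state is a dict: "time_s": time; "qpos": joint angles; "qvel": joint speeds; "effort": joint torques, N m; "ee_pos": TCP position; "ee_rot": TCP orientation; "force": force on the tool from outside, world axes, zero at the start; "torque": the same for the moment, N m; "gripper_width": finger opening in mm.
Only numpy, scipy, OpenCV 4.12 (cv2) and the standard library are available. Lean on these libraries where they do the work, as an engineer would, in place of code of your own. Each camera call takes 0.05 s, during which the arm holds its last target.

TASK

The pipe in the welding positioner has been turned one notch too far. With closed fingertips, lift the ratchet pawl out of the wheel by its ball lever and throw it over so that it stays back, push the raised hand spoke to turn the wheel back exactly one notch (towards the pawl's side, until that spoke stands upright), then tip the pawl over again so that it drops fully home in the wheel's teeth. Push gently, grip nothing, and leave the loose parts standing round the positioner where they are.

Things in the scene. Friction and masses are not known exactly. Their poses are not given: they have to be found in the camera images.
- positioner: Welding positioner, bolted down: dark base 150 x 190 x 12 mm, dark stand, level spindle 125 mm up. Origin on the table under the spindle; x along the spindle away from the spokes, y left as seen from the spokes' side, z up. Turned by up to 30 degrees. Chuck and pipe at x = 66 to 182 mm, up to 175 mm high. A dark cheek plate (x = -9 to -1, right of the spindle, up to 222 mm high) carries the pawl.
- spindle (a point): Point on the spindle's axis in the plane of the four hand spokes (positioner x = -90 mm), 125 mm above the table. The steel ratchet wheel (116 mm across, 12 saw teeth) is on the same axis at positioner x = -37 to -23 mm.
- spoke_ball (a point): Centre of the black ball (22 mm) of the spoke to push, 100 mm from the spindle: of four crossed steel rods 11 mm thick, the one that stands up, leaning left by 25 degrees minus the wheel's turn (27 to 34 at the start). One notch back brings it upright (wheel at 0.44 rad). Pushing its upper half right (-y of the positioner) turns the wheel back; 3 to 6 N; it stays where left.
- pawl_pivot (a point): Point on the pawl's pivot axis in the plane of its lever: positioner x = -52, y = -55, 193 mm above the table. The axis runs along positioner x. The pawl's nose arm is 16 mm and more behind the lever (x = -36 to -24), reaching left to the top of the wheel.
- pawl_ball (a point): Centre of the dark steel ball (32 mm) of the pawl's lever, 75 mm from the pivot on a 9 mm steel stem, at positioner x = -52 mm. With the pawl in the teeth the lever stands about upright (5 degrees left; ball 7 mm left of the pivot, 268 mm above the table); thrown back it leans 35 degrees to the right and rests on a pin (ball 43 mm right of the pivot, 254 mm above the table).
- pawl (a joint): Turn of the pawl (rad): 0 = nose fully home between two teeth; grows as the lever is pushed to the right and the nose lifts; clear of the teeth above 0.25. Balance point near 0.35: below it the pawl falls back into the teeth by its weight, above it it falls over to its rest at 0.70 and stays. 1 to 2 N at the ball moves it.
- wheel (a joint): Turn of the wheel (rad): grows as the wheel turns back, that is, as its top goes to the right (-y of the positioner). One notch is 0.524 rad (30 degrees). It starts at -0.15 to -0.04, held by the pawl, which stops it at 0. The pawl drops fully home one notch farther back between 0.35 and 0.51, and rides on a tooth outside that.
- angle_offcut: Loose angle-iron offcut, 75 x 75 x 85 mm, on the table to the right of the positioner; to be left alone.
- gas_cup: Loose ceramic gas cup, 23 mm across, 45 mm high, standing on the table to the left of the positioner; to be left alone.
- big_nut: Loose M24 nut, 39 x 35 x 19 mm, on the table to the left of the positioner; to be left alone.

How it is judged (in metres and radians):
On the way, in this order (a step that is already met when the one before it is completed fails the run):
1. the pawl is lifted out and thrown back while the wheel stands still (value of joint pawl above 0.58 rad and value of joint wheel below 0.15 rad), for 0.2 s.
2. with the pawl back, the wheel is pushed back one notch (value of joint pawl above 0.58 rad and value of joint wheel between 0.33 and 0.57 rad), for 0.2 s.
At the end, for the whole second after the job is handed in: The pawl is fully home in the teeth (within 0.06 rad), the wheel stands still one notch farther back than at the start (between 0.33 and 0.56 rad), and the angle offcut, gas cup and nut are within 20 mm of where they stood (value of joint pawl below 0.06 rad and value of joint wheel between 0.33 and 0.56 rad and velocity of joint wheel between -0.05 and 0.05 rad/s and velocity of joint pawl between -0.05 and 0.05 rad/s and distance of each of angle_offcut, gas_cup, big_nut from where it was at the start of the episode below 0.02 m); the robot touches nothing.
It fails at once if the wheel is pushed back far beyond one notch (value of joint wheel above 0.8 rad).
It fails at once if the wheel is turned forward a further notch (value of joint wheel below -0.45 rad).
It fails at once if the pawl, a spoke or the wheel is gripped or forced (over 30 N) (contact force between the fingers and pawl above 30 N or contact force between the fingers and wheel above 30 N).
It fails at once if a loose part beside the positioner is knocked or carried away (distance of any of angle_offcut, gas_cup, big_nut from where it was at the start of the episode above 0.03 m).
It also fails if it takes over 48 s, if anything falls off the work surface, if the arm or the gripper's body presses on something with over 40 N, if the wrist force passes 120 N, or if a joint passes its speed limit or range.

## Working session

There is one attempt and no reset: what is moved stays moved. The work goes in short steps, Python scripts to look and compute and a tool call to move; the robot and the scene stay as the last step left them, time stands still between calls to the robot, and variables do not carry over. Pictures are saved under pics/ and viewed, and the job is handed in when it is done.

Besides the shell and the picture viewer there is one more tool, called after ">>>" as name(argument=value, ...) on one line, values as JSON. arm_command: Moves the arm, as the interface text tells. Its arguments: {"type":"object","properties":{"slide":{"type":"array","items":{"type":"array","items":{"type":"number"}}},"turn":{"type":"array","items":{"type":"array","items":{"type":"number"}}},"grip":{"type":"array","items":{"type":"number"}},"newtons":{"type":"number"}},"required":["slide","turn","grip"]}

```bash
mkdir -p pics; ls; cat > h.py <<'E'
import numpy as np,cv2
from workcell import env
from scipy.spatial.transform import Rotation as R
def save(n,f):
    p,d=env.grab_frame(n); cv2.imwrite(f,p[:,:,::-1]); return p,d
E
python3 - <<'E'
from h import *
print(env.state())
for c in ("scene","top"):
    save(c,f"pics/{c}0.png")
    for l in ("spoke_ball","pawl_ball","positioner","angle_offcut","gas_cup","big_nut","pawl","wheel"):
        r=env.search_frame(c,l)
        print(c,l,[(np.round(x["point"]),round(x["p"],2)) for x in r[:3]])
    print(env.calibration(c))
E
```

```text
pics
{'time_s': 0.0, 'qpos': array([ 6.78366508e+01,  1.83508720e+01,  8.97057346e+01, -2.39590955e-03,
        7.20440394e+01, -1.14483847e+00]), 'qvel': array([-0.12240268, -0.06145506, -0.02333368,  0.01159857, -0.03025601,
       -0.06602037]), 'effort': array([-1.14532377e-03, -4.12459373e+01, -2.31975836e+01,  7.25865900e-02,
        4.55673330e-02, -1.57540844e-04]), 'ee_pos': array([206.03011457, 536.23166726, 186.43258548]), 'ee_rot': array([ -89.84828832,   89.89932823, -110.86605838]), 'force': array([ 0.20197885, -0.92458446,  0.50092242]), 'torque': array([ 0.00828062, -0.03331975,  0.004147  ]), 'gripper_width': 91.167564523918}
scene spoke_ball [(array([ 561., -184.,  144.]), 0.65)]
scene pawl_ball [(array([ 570., -237.,  202.]), 0.95), (array([605., -40.,  19.]), 0.69), (array([ 577., -201.,  137.]), 0.18)]
scene positioner [(array([ 579., -200.,  137.]), 0.67)]
scene angle_offcut [(array([ 669., -335.,   10.]), 0.79), (array([ 582., -201.,  136.]), 0.52), (array([ 568., -185.,  142.]), 0.18)]
scene gas_cup []
scene big_nut [(array([606., -39.,  22.]), 0.67)]
scene pa
[... 978 characters left out ...]
20.]), 0.63)]
top pawl [(array([ 577., -232.,  204.]), 0.91)]
top wheel [(array([ 664., -156.,  147.]), 0.64), (array([ 679., -333.,    7.]), 0.63)]
{'K': array([[363.1625898 ,   0.        , 256.08773786],
       [  0.        , 363.1625898 , 191.80448046],
       [  0.        ,   0.        ,   1.        ]]), 'k1': -0.07408341511897824, 'camera_from_world': array([[-2.03360727e-03, -9.99969387e-01,  7.55581445e-03,
        -1.00696863e+02],
       [ 9.92918994e-01, -1.12170074e-03,  1.18788105e-01,
        -5.88322350e+02],
       [-1.18775994e-01,  7.74388004e-03,  9.92890878e-01,
        -1.01083847e+03],
       [ 0.00000000e+00,  0.00000000e+00,  0.00000000e+00,
         1.00000000e+00]])}
```

View pics/scene0.png

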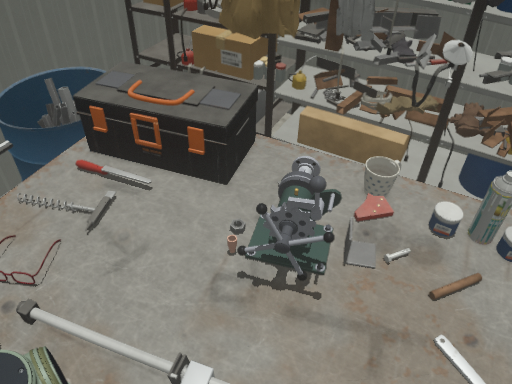

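View pics/top0.png

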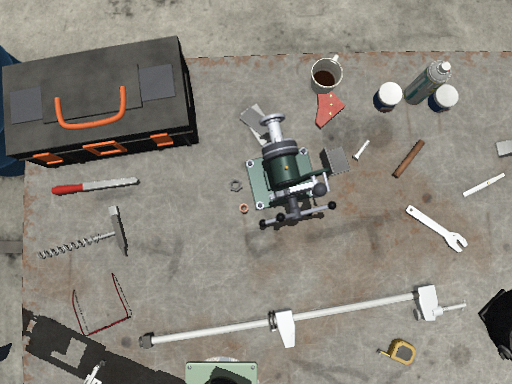

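```bash
python3 - <<'E'
from h import *
a=cv2.imread("pics/scene0.png")[140:290,210:370]; b=cv2.imread("pics/top0.png")[90:250,220:360]
cv2.imwrite("pics/c1.png",cv2.resize(a,(800,750)[0:1]+(600,)) if 0 else cv2.resize(a,None,fx=4,fy=4,interpolation=cv2.INTER_CUBIC)[:600,:800])
cv2.imwrite("pics/c2.png",cv2.resize(b,None,fx=3.75,fy=3.75,interpolation=cv2.INTER_CUBIC))
E
```

```text
(no output)
```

View pics/c1.png

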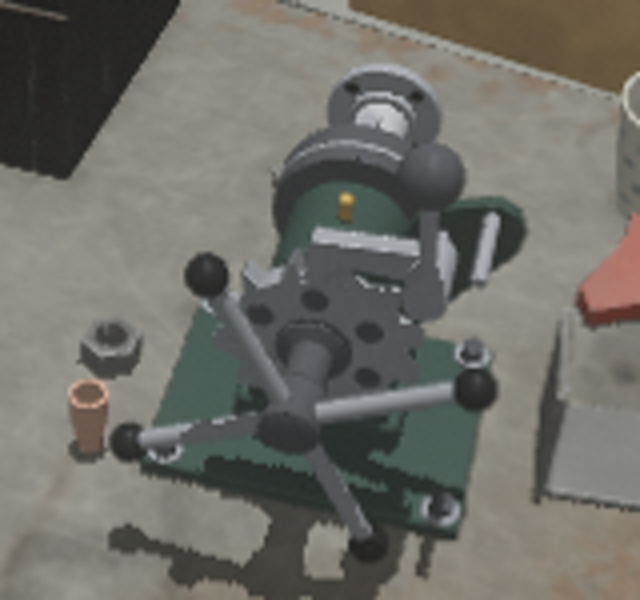

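View pics/c2.png

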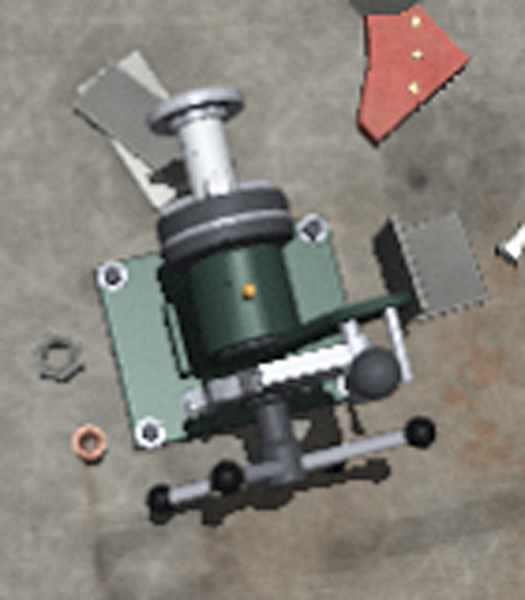

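```bash
cat >> h.py <<'E'
from scipy.optimize import least_squares
def proj(c,P):
    k=env.calibration(c);T=k["camera_from_world"];q=T[:3,:3]@np.asarray(P)+T[:3,3]
    s=np.array([q[0],-q[1]])/-q[2]; s=s*(1+k["k1"]*(s@s)); K=k["K"]
    return np.array([K[0,0]*s[0]+K[0,2],K[1,1]*s[1]+K[1,2]])
def W(p,v):
    x,y,a=p; c,s=np.cos(a),np.sin(a)
    return np.array([x+c*v[0]-s*v[1],y+s*v[0]+c*v[1],v[2]])
def spoke(i,w):
    f=np.deg2rad(25)-w+i*np.pi/2; return (-90,100*np.sin(f),125+100*np.cos(f))
def pball(q):
    f=np.deg2rad(5)-q; return (-52,-55+75*np.sin(f),193+75*np.cos(f))
E
python3 - <<'E'
from h import *
ob=[("scene",0,(261.75,208.5)),("scene",3,(328.75,237.5)),("scene",2,(302.25,275)),("scene",1,(242.25,250.25)),("scene","p",(318.25,184)),
("top",0,(280.5,217.2)),("top",3,(332.3,205.2)),("top",1,(262.7,223.3)),("top","p",(320,190.5))]
def f(t):
    r=[]
    for c,i,u in ob:
        v=pball(0) if i=="p" else spoke(i,t[3])
        r+=list(proj(c,W(t[:3],v))-u)
    return r
s=least_squares(f,[640,-190,-.2,-.1]); print(s.x,np.degrees(s.x[2]),np.round(np.reshape(s.fun,(-1,2)),1))
p=s.x[:3]
for n,v in dict(spoke=spoke(0,s.x[3]),spoke_end=spoke(0,.44),spindle=(-90,0,125),pawl0=pball(0),pawlback=pball(.7),piv=(-52,-55,193)).items(): print(n,np.round(W(p,v),1))
E
```

```text
[ 6.04121859e+02 -1.84324576e+02  2.29791861e-01 -6.57359354e-02] 13.166103815371969 [[ 0.2 -0. ]
 [ 0.3 -0.3]
 [-0.1  0.6]
 [ 0.1 -0.1]
 [-0.2 -0.1]
 [-0.   0.3]
 [-0.3  0.5]
 [ 0.1 -0.1]
 [-0.  -0.6]]
spoke [ 505.5 -158.   212.7]
spoke_end [ 516.6 -205.2  225. ]
spindle [ 516.5 -204.8  125. ]
pawl0 [ 564.5 -243.4  267.7]
pawlback [ 575.8 -291.7  254.4]
piv [ 566.  -249.7  193. ]
```

```bash
python3 - <<'E'
from h import *
s=env.state(); M=R.from_euler('xyz',s["ee_rot"],degrees=True).as_matrix(); print(M.round(3))
p,d=save("wrist","pics/w0.png")
print(env.calibration("wrist")["T_tool_cam"].round(2))
E
```

```text
[[ 0.     0.359  0.933]
 [ 0.     0.933 -0.359]
 [-1.     0.    -0.   ]]
[[   0.      0.26   -0.97 -196.52]
 [   1.      0.      0.      0.3 ]
 [   0.     -0.97   -0.26  -72.93]
 [   0.      0.      0.      1.  ]]
```

View pics/w0.png

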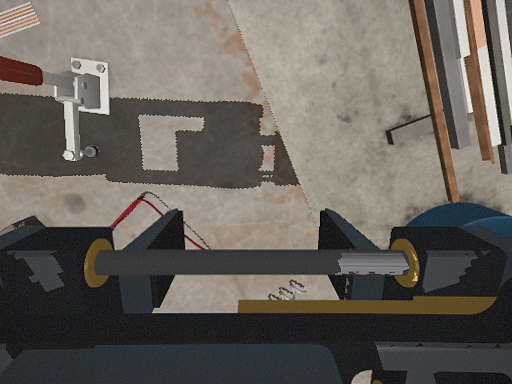

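```bash
cat >> h.py <<'E'
P=(604.12,-184.32,0.22979)
def off(v):
    s=env.state(); M=R.from_euler('xyz',s["ee_rot"],degrees=True).as_matrix()
    return (M.T@(W(P,v)-s["ee_pos"])/10).round(2)
def here():
    s=env.state(); c,q=np.cos(P[2]),np.sin(P[2]); d=s["ee_pos"]-np.array([P[0],P[1],0])
    return np.round([c*d[0]+q*d[1],-q*d[0]+c*d[1],d[2]],1),s["time_s"],s["ee_rot"].round(1),s["force"].round(1),s["qpos"].round(1),s["gripper_width"]
E
python3 - <<'E'
from h import *
print(off((-52,10,335)),here())
E
```

```text
[-14.78 -55.14  58.14] (array([-223.2,  792.8,  187.3]), 0.95, array([85., 90., 64.]), array([-0.6,  0.3, -0.8]), array([67.8, 18.3, 89.6, -0. , 72. , -1.1]), 91.16959604967828)
```

>>> arm_command(slide=[[-14.8,0,0],[-14.8,0,0],[-14.8,0,0],[-14.8,0,0],[-14.8,-55.1,58.1],[-14.8,-55.1,58.1],[-14.8,-55.1,58.1],[-14.8,-55.1,58.1],[-14.8,-55.1,58.1],[-14.8,-55.1,58.1],[-14.8,-55.1,58.1],[-14.8,-55.1,58.1],[-14.8,-55.1,58.1],[-14.8,-55.1,58.1],[-14.8,-55.1,58.1],[-14.8,-55.1,58.1],[-14.8,-55.1,58.1],[-14.8,-55.1,58.1],[-14.8,-55.1,58.1],[-14.8,-55.1,58.1]], turn=[[0,0,0],[0,0,0],[0,0,0],[0,0,0],[0.974,0,0],[0.974,0,0],[0.974,0,0],[0.974,0,0],[0.974,0,0],[0.974,0,0],[0.974,0,0],[0.974,0,0],[0.974,0,0],[0.974,0,0],[0.974,0,0],[0.974,0,0],[0.974,0,0],[0.974,0,0],[0.974,0,0],[0.974,0,0]], grip=[255,255,255,255,255,255,255,255,255,255,255,255,255,255,255,255,255,255,255,255], newtons=20)

```text
time_s: 2.62
ee_pos: [493.6, -67.1, 335.5]
ee_rot: [92.1, 90.0, 15.2]
force: [0.7, -0.4, -0.4]
gripper_width: 0.5
```

```bash
python3 - <<'E'
from h import *
print(off((-52,10,335)),here())
E
```

```text
[ 0.05  2.89 12.93] (array([-80.9, 139.3, 335.5]), 2.6167, array([92.1, 90. , 15.2]), array([ 0.7, -0.4, -0.4]), array([ -9.1,   7.9,  82.6,   0. ,  89.5, -22.2]), 0.48517158892740886)
```

>>> arm_command(slide=[[0,2.9,12.9],[0,2.9,12.9],[0,2.9,12.9],[0,2.9,12.9],[0,2.9,12.9],[0,2.9,12.9]], turn=[[0,0,0],[0,0,0],[0,0,0],[0,0,0],[0,0,0],[0,0,0]], grip=[255,255,255,255,255,255])

```text
time_s: 3.12
ee_pos: [550.6, -183.5, 334.9]
ee_rot: [-154.4, 89.9, 128.7]
force: [-0.2, 0.0, -1.2]
gripper_width: 0.6
```

```bash
python3 - <<'E'
from h import *
print(here(),off((-52,4,258)))
a,_=save("scene","pics/s1.png");b,_=save("top","pics/t1.png")
o=np.hstack([cv2.resize(a[130:290,220:360],(400,457)),cv2.resize(b[90:250,220:360],(400,457))])
cv2.imwrite("pics/o1.png",o[:,:,::-1])
E
```

```text
(array([-52. ,  13. , 334.9]), 3.1167, array([-154.4,   89.9,  128.7]), array([-0.2,  0. , -1.2]), array([-19.6,  16. ,  72.2,   0.1,  91.9, -32.7]), 0.646390795063532) [7.68 0.   0.91]
```

View pics/o1.png

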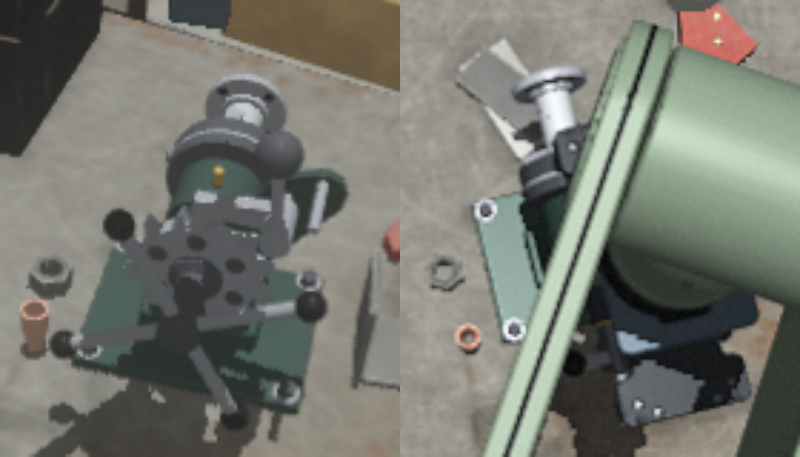

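View pics/s1.png

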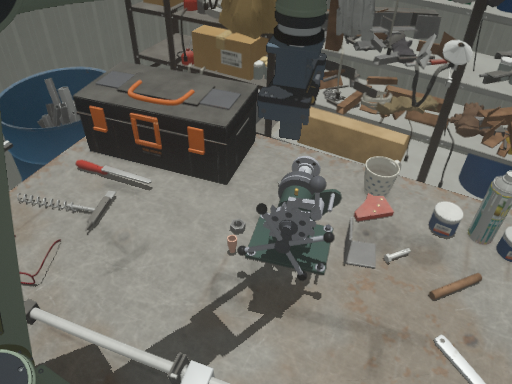

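>>> arm_command(slide=[[4,0,0],[7.7,0,0],[7.7,0,0],[7.7,0,0],[7.7,0,0]], turn=[[0,0,0],[0,0,0],[0,0,0],[0,0,0],[0,0,0]], grip=[255,255,255,255,255])

```text
time_s: 3.63
ee_pos: [552.2, -183.5, 261.2]
ee_rot: [60.2, 89.7, -16.6]
force: [0.5, 0.4, 0.5]
gripper_width: 0.8
```

```bash
python3 - <<'E'
from h import *
print(here(),off((-52,-16,258)),proj("scene",W(P,(-52,13,250))))
a,_=save("scene","pics/s2.png")
cv2.imwrite("pics/o2.png",cv2.resize(a[90:290,210:370],(640,800))[:600,:,::-1])
E
```

```text
(array([-50.4,  12.7, 261.2]), 3.6333, array([ 60.2,  89.7, -16.6]), array([0.5, 0.4, 0.5]), array([-19.5,  16.8,  81.3,   0. ,  81.7, -32.8]), 0.7858567239282321) [ 0.33 -0.17  2.87] [285.28260968 184.96445484]
```

View pics/o2.png

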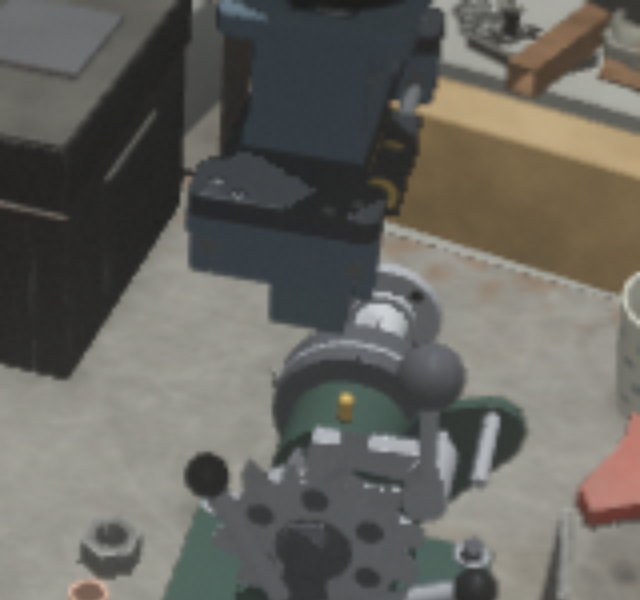

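```bash
python3 - <<'E'
from h import *
p,d=env.grab_frame("scene")
k=env.calibration("scene");T=k["camera_from_world"];K=k["K"]
def dp(u,v):
    z=d[v,u]; n=np.array([(u-K[0,2])/K[0,0],(v-K[1,2])/K[1,1]]); s=n.copy()
    for _ in range(5): s=n/(1+k["k1"]*(s@s))
    w=T[:3,:3].T@(np.array([s[0]*z,-s[1]*z,-z])-T[:3,3]); c,q=np.cos(P[2]),np.sin(P[2]); e=w-np.array([P[0],P[1],0])
    return np.round([c*e[0]+q*e[1],-q*e[0]+c*e[1],e[2]],1)
print(here()[0])
for u,v in [(280,160),(280,166),(285,166),(290,168),(280,169),(290,171),(300,168),(303,160),(318,184),(262,208)]: print((u,v),dp(u,v))
E
```

```text
[-50.   12.  261.8]
(280, 160) [-130.5   12.5  366.6]
(280, 166) [-62.3  24.2 301.1]
(285, 166) [-61.4  15.1 302.5]
(290, 168) [-59.8   5.9 298.8]
(280, 169) [-61.1  24.  293.3]
(290, 171) [-59.    5.5 291.3]
(300, 168) [113.4   8.5 168.3]
(303, 160) [-130.1  -24.1  374.4]
(318, 184) [-63.  -49.  276.6]
(262, 208) [-95.8  46.7 219.7]
```

```bash
python3 - <<'E'
from h import *
p,d=env.grab_frame("scene")
k=env.calibration("scene");T=k["camera_from_world"];K=k["K"]
def dp(u,v):
    z=d[v,u]; n=np.array([(u-K[0,2])/K[0,0],(v-K[1,2])/K[1,1]]); s=n.copy()
    for _ in range(5): s=n/(1+k["k1"]*(s@s))
    w=T[:3,:3].T@(np.array([s[0]*z,-s[1]*z,-z])-T[:3,3]); c,q=np.cos(P[2]),np.sin(P[2]); e=w-np.array([P[0],P[1],0])
    return np.round([c*e[0]+q*e[1],-q*e[0]+c*e[1],e[2]],1)
print(here())
for v in range(156,194,2): print(v,dp(284,v),p[v,284],dp(291,v))
cv2.imwrite("pics/o3.png",cv2.resize(p[120:220,240:340],(600,600),interpolation=cv2.INTER_NEAREST)[:,:,::-1])
E
```

```text
(array([-50.2,  11.9, 261.4]), 3.7833, array([ 58.5,  89.7, -18.3]), array([ 0.3, -0.1, -0.1]), array([-19.6,  16.8,  81.3,   0. ,  81.6, -32.8]), 0.4653135575188451)
156 [-132.5    6.2  377.3] [55 62 67] [-130.5   -4.6  378.3]
158 [-131.8    6.1  372.9] [55 62 67] [-132.7   -5.2  376.1]
160 [-133.1    5.6  370. ] [55 62 67] [-132.9   -5.6  372.4]
162 [-61.3  17.6 311.1] [56 64 67] [-132.4   -5.8  368. ]
164 [-61.8  17.2 306.9] [57 63 68] [-61.4   4.5 309.5]
166 [-61.3  17.  302. ] [55 63 66] [-59.1   4.5 303.2]
168 [-61.1  16.7 297.3] [57 64 67] [-61.8   3.7 300.8]
170 [-59.9  16.6 291.8] [63 68 70] [-60.2   3.6 295. ]
172 [297.7  76.4  -0.6] [151 149 141] [ 96.3  26.2 165.2]
174 [292.2  75.   -3.6] [149 149 140] [ 89.7  24.8 164.7]
176 [ 94.3  41.4 151.3] [101 101 100] [ 78.7  22.7 167.9]
178 [ 83.8  39.3 154. ] [112 114 118] [ 71.2  21.2 168.3]
180 [ 74.5  37.3 155.9] [86 88 92] [ 65.8  19.9 166.9]
182 [ 66.2  35.5 156.9] [72 74 77] [ 65.6  19.5 161.4]
184 [ 66.2  35.1 151.1] [57 59 60] [ 68.7  19.4 152.9]
186 [ 66.9  34.9 144.5] [56 57 58] [ 58.2  17.5 156. ]
188 [ 67.8  34.6 137.8] [57 58 59] [ 48.   15.6 158.9]
190 [ 54.2  32.  143.6] [62 73 68] [ 44.2  14.6 156.4]
192 [ 45.1  30.1 145.7] [64 78 72] [ 35.3  12.9 158.4]
```

View pics/o3.png

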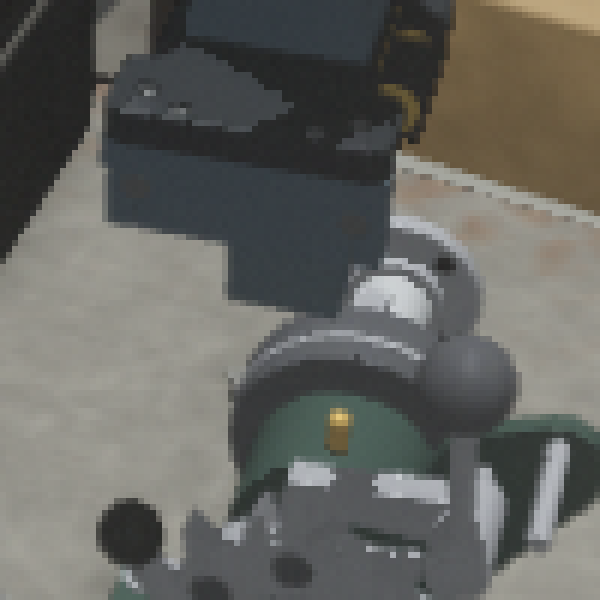

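```bash
python3 - <<'E'
from h import *
s=env.state(); print(here()[0])
p,d=save("wrist","pics/w3.png")
c=env.calibration("wrist"); T=c["T_tool_cam"];K=c["K"]
M=R.from_euler('xyz',s["ee_rot"],degrees=True).as_matrix()
def pw(v):
    t=M.T@(W(P,v)-s["ee_pos"]); q=np.linalg.inv(T)@np.r_[t,1]; n=np.array([q[0],-q[1]])/-q[2]; n=n*(1+c["k1"]*(n@n)); return [K[0,0]*n[0]+K[0,2],K[1,1]*n[1]+K[1,2],-q[2]]
for n,v in dict(ball=pball(0),sp0=spoke(0,-.066),sp3=spoke(3,-.066)).items(): print(n,pw(v))
print(env.search_frame("wrist","pawl_ball"),W(P,pball(0)))
for x in (-62,-52): print(proj("scene",W(P,(x,13,327))),proj("scene",W(P,(x,12,253))))
E
```

```text
[-50.2  11.9 261.4]
ball [np.float64(248.814359387054), np.float64(291.74666247290276), np.float64(218.74006268678937)]
sp0 [np.float64(207.14025029592605), np.float64(162.63236010213095), np.float64(246.17711375416434)]
sp3 [np.float64(217.2053340353788), np.float64(271.4804814248094), np.float64(320.1719729085096)]
[{'point': [574.7, -190.8, 198.0], 'p': 0.88}] [ 564.52549704 -243.35362307  267.71460236]
[287.00294041 155.54320872] [284.77086918 187.13135727]
[288.17824906 152.37883134] [285.89939233 183.86985923]
```

View pics/w3.png

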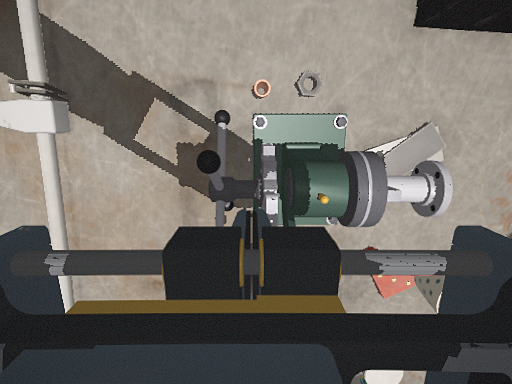

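```bash
python3 - <<'E'
from h import *
c=env.calibration("wrist"); T=c["T_tool_cam"];K=c["K"]
def pw(t):
    q=np.linalg.inv(T)@np.r_[t,1]; n=np.array([q[0],-q[1]])/-q[2]; n=n*(1+c["k1"]*(n@n)); return np.round([K[0,0]*n[0]+K[0,2],K[1,1]*n[1]+K[1,2],-q[2]])
for x in (8,-11,-28,-64): print(x,[pw((x,0,z)) for z in (-16,0,16)])
p,d=env.grab_frame("wrist")
for v in range(200,305,6): print(v,d[v,246],d[v,258],d[v,200])
cv2.imwrite("pics/w4.png",cv2.resize(p[180:320,150:350],(800,560),interpolation=cv2.INTER_NEAREST)[:,:,::-1])
E
```

```text
8 [array([251., 196., 212.]), array([251., 215., 217.]), array([251., 234., 221.])]
-11 [array([251., 203., 194.]), array([251., 224., 198.]), array([251., 244., 202.])]
-28 [array([251., 211., 178.]), array([251., 233., 182.]), array([251., 255., 186.])]
-64 [array([251., 233., 143.]), array([251., 260., 147.]), array([251., 286., 151.])]
200 479.37717 331.053 478.01178
206 479.95612 466.86575 480.4665
212 174.22487 171.22423 482.98972
218 165.49014 159.95332 486.79828
224 154.87819 149.4859 488.67862
230 147.18735 148.30763 89.27375
236 139.15042 139.11287 83.98708
242 131.6176 132.05948 80.91816
248 126.91288 126.21734 77.18946
254 84.24739 83.96429 75.27025
260 83.417786 83.40482 75.4879
266 83.46972 84.08296 76.92997
272 83.68779 84.63241 77.76523
278 130.05748 131.18967 77.56953
284 131.85817 130.62454 76.9076
290 132.823 132.64568 78.72922
296 132.07143 77.93335 79.006714
302 75.759705 74.65852 75.92546
```

View pics/w4.png

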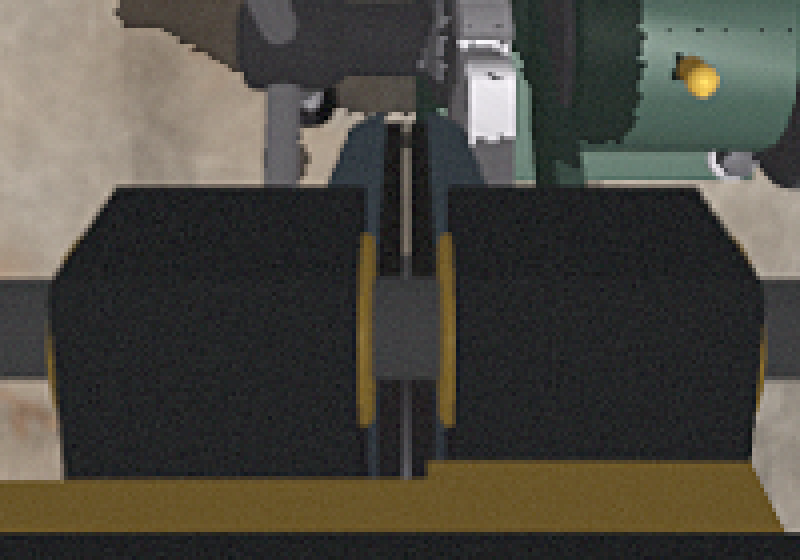

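>>> arm_command(slide=[[2,0,0],[3.9,0,0],[3.9,0,0],[3.9,0,0],[3.9,0,1],[3.9,0,1.5],[3.9,0,2],[3.9,0,2.2]], turn=[[0,0,0],[0,0,0],[0,0,0],[0,0,0],[0,0,0],[0,0,0],[0,0,0],[0,0,0]], grip=[255,255,255,255,255,255,255,255])

```text
time_s: 4.6
ee_pos: [556.5, -206.7, 220.0]
ee_rot: [50.3, 89.9, -26.6]
force: [0.3, -0.1, -0.2]
gripper_width: 0.4
```

```bash
python3 - <<'E'
from h import *
p,d=env.grab_frame("scene")
print(here())
cv2.imwrite("pics/o5.png",cv2.resize(p[120:220,240:340],(600,600),interpolation=cv2.INTER_NEAREST)[:,:,::-1])
E
```

```text
(array([-51.6, -10.8, 219.7]), 4.65, array([ 46.2,  89.9, -30.7]), array([ 0.5, -0.3, -1. ]), array([-21.5,  18.9,  84. ,  -0. ,  77. , -34.6]), 0.42594443465135495)
```

View pics/o5.png

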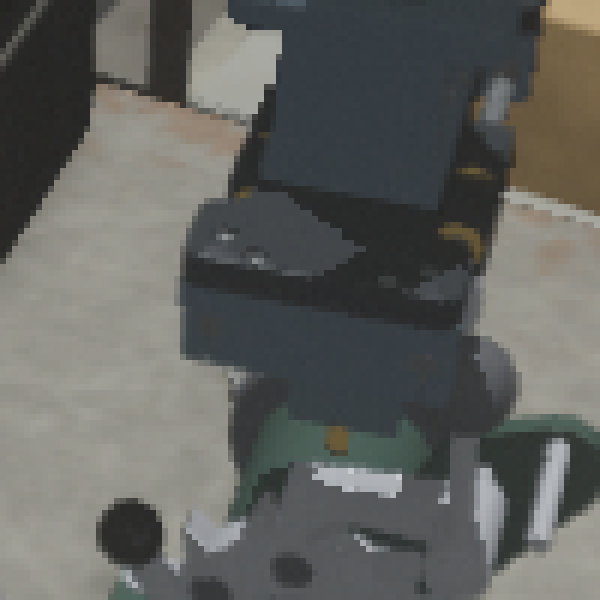

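>>> arm_command(slide=[[0,0,0.4],[0,0,0.8],[0,0,1.1],[0,0,1.4],[0,0,1.7],[0,0,2.0],[0,0,2.0]], turn=[[0,0,0],[0,0,0],[0,0,0],[0,0,0],[0,0,0],[0,0,0],[0,0,0]], grip=[255,255,255,255,255,255,255])

```text
time_s: 5.23
ee_pos: [560.6, -225.5, 219.1]
ee_rot: [-4.4, 90.0, -81.2]
force: [-0.7, 0.7, 0.3]
gripper_width: 0.4
```

```bash
python3 - <<'E'
from h import *
p,d=env.grab_frame("scene")
print(here())
cv2.imwrite("pics/o6.png",cv2.resize(p[120:220,240:340],(600,600),interpolation=cv2.INTER_NEAREST)[:,:,::-1])
E
```

```text
(array([-51.8, -29.8, 219.1]), 5.2833, array([-126.2,   90. ,  157. ]), array([ 0.3,  0.9, -0. ]), array([-23. ,  20. ,  82.5,   0. ,  77.5, -36.1]), 0.6946423395182416)
```

View pics/o6.png

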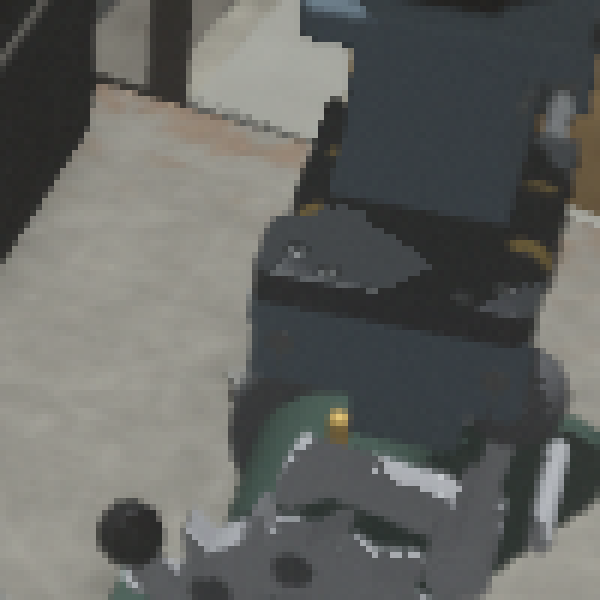

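Working: the ball is pushed right and the nose is lifting; spoke ball unmoved at (262,208). Continue.

>>> arm_command(slide=[[0,0,0.4],[0,0,0.8],[0,0,1.1],[0,0,1.4],[0,0,1.7],[0,0,2.0],[0,0,2.3],[0,0,2.5],[0,0,2.5],[0,0,2.5]], turn=[[0,0,0],[0,0,0],[0,0,0],[0,0,0],[0,0,0],[0,0,0],[0,0,0],[0,0,0],[0,0,0],[0,0,0]], grip=[255,255,255,255,255,255,255,255,255,255])

```text
time_s: 6.12
ee_pos: [566.2, -249.3, 219.2]
ee_rot: [152.9, 90.0, 76.0]
force: [0.3, -0.5, -0.1]
gripper_width: 0.1
```

```bash
python3 - <<'E'
from h import *
p,d=env.grab_frame("scene")
print(here(),proj("scene",W(P,pball(.7))))
cv2.imwrite("pics/o7.png",cv2.resize(p[120:220,240:340],(600,600),interpolation=cv2.INTER_NEAREST)[:,:,::-1])
E
```

```text
(array([-51.8, -54.5, 219.2]), 6.1667, array([159.7,  90. ,  82.9]), array([-0.8,  0.1,  0.2]), array([-24.8,  21.3,  80.4,   0. ,  78.2, -38. ]), 0.5284409103559154) [343.47474172 194.41777626]
```

View pics/o7.png

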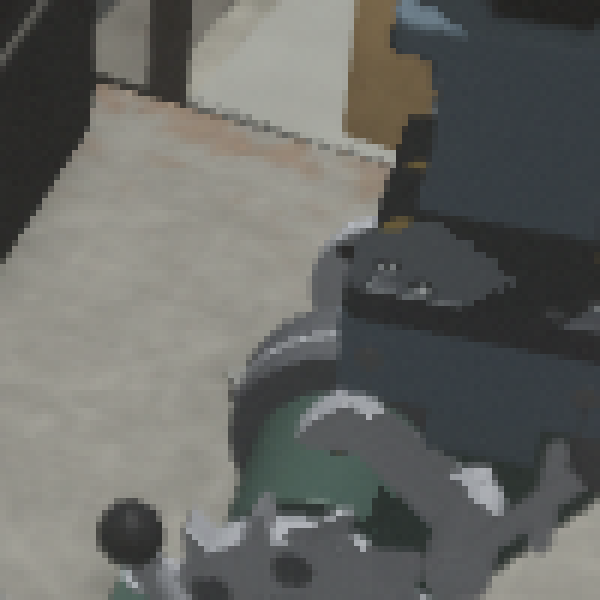

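>>> arm_command(slide=[[-3,0,-0.5],[-6,0,-1],[-6,-2,-5],[-6,-3.8,-9],[-6,-3.8,-12],[-6,-3.8,-15],[-6,-3.8,-15],[-3,-3.8,-15],[0,-3.8,-15],[3,-3.8,-15],[4.4,-3.8,-15],[4.4,-3.8,-15],[4.4,-3.8,-15]], turn=[[0,0,0],[0,0,0],[0,0,0],[0,0,0],[0,0,0],[0,0,0],[0,0,0],[0,0,0],[0,0,0],[0,0,0],[0,0,0],[0,0,0],[0,0,0]], grip=[255,255,255,255,255,255,255,255,255,255,255,255,255])

```text
time_s: 7.25
ee_pos: [495.0, -112.0, 175.1]
ee_rot: [-116.9, 89.9, 166.3]
force: [0.7, -0.3, -0.0]
gripper_width: 0.4
```

```bash
python3 - <<'E'
from h import *
p,d=env.grab_frame("scene")
print(here(),off((-90,75,175)),off((-90,27,175)))
cv2.imwrite("pics/o8.png",cv2.resize(p[130:290,220:380],(600,600),interpolation=cv2.INTER_NEAREST)[:,:,::-1])
E
```

```text
(array([-89. ,  94.9, 176.2]), 7.3, array([ 63.3,  89.9, -13.5]), array([-0.5, -0.3, -0.5]), array([-14. ,  12.7,  99.2,   0. ,  68. , -27.2]), 0.19742527917553093) [ 0.12 -0.1   1.99] [ 0.12 -0.1   6.79]
```

View pics/o8.png

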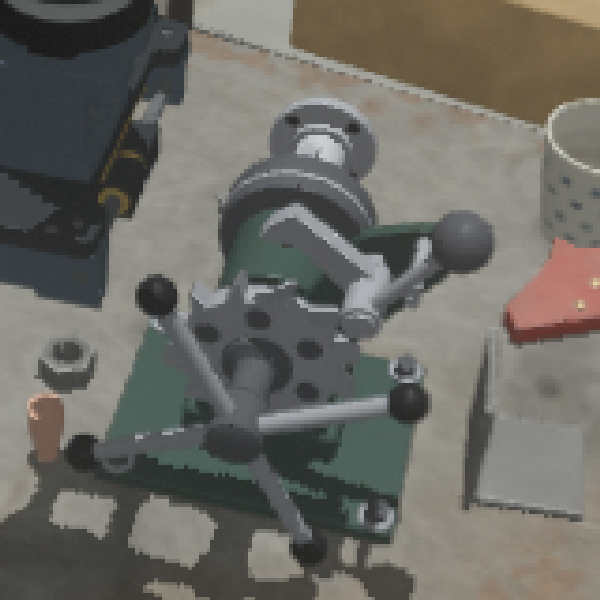

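>>> arm_command(slide=[[0,0,1],[0,0,1.5],[0,0,2],[0,0,2.4],[0,0,2.8],[0,0,3.2],[0,0,3.6],[0,0,4.0],[0,0,4.3],[0,0,4.6],[0,0,4.9],[0,0,5.2],[0,0,5.5],[0,0,5.5]], turn=[[0,0,0],[0,0,0],[0,0,0],[0,0,0],[0,0,0],[0,0,0],[0,0,0],[0,0,0],[0,0,0],[0,0,0],[0,0,0],[0,0,0],[0,0,0],[0,0,0]], grip=[255,255,255,255,255,255,255,255,255,255,255,255,255,255])

```text
time_s: 8.47
ee_pos: [507.8, -166.1, 175.1]
ee_rot: [9.2, 90.0, -67.7]
force: [0.3, 3.0, 1.1]
gripper_width: 1.0
```

```bash
cat > look.py <<'E'
from h import *
import sys
p,d=env.grab_frame("scene")
print(here())
for w in (-.066,.2,.3,.35,.44): print(w,[proj("scene",W(P,spoke(i,w))).round(1).tolist() for i in (0,1,2,3)])
cv2.imwrite(sys.argv[1],cv2.resize(p[130:290,220:380],(800,800),interpolation=cv2.INTER_CUBIC)[200:,:,::-1])
E
python3 look.py pics/o9.png
```

```text
(array([-89.7,  39.7, 175.2]), 8.5167, array([  7.6,  89.9, -69.3]), array([1.3, 1.3, 0.2]), array([-19.3,  15.1,  96.1,  -0.1,  68.8, -32.5]), 0.3921312283507107)
-0.066 [[261.9, 208.5], [242.4, 250.2], [302.1, 275.6], [329.0, 237.2]]
0.2 [[274.6, 207.4], [238.1, 241.6], [290.7, 275.7], [332.0, 246.7]]
0.3 [[279.7, 207.8], [237.2, 238.3], [286.3, 275.2], [332.2, 250.1]]
0.35 [[282.3, 208.1], [236.9, 236.6], [284.0, 274.9], [332.2, 251.8]]
0.44 [[287.0, 208.9], [236.7, 233.7], [280.1, 274.0], [331.7, 254.8]]
```

View pics/o9.png

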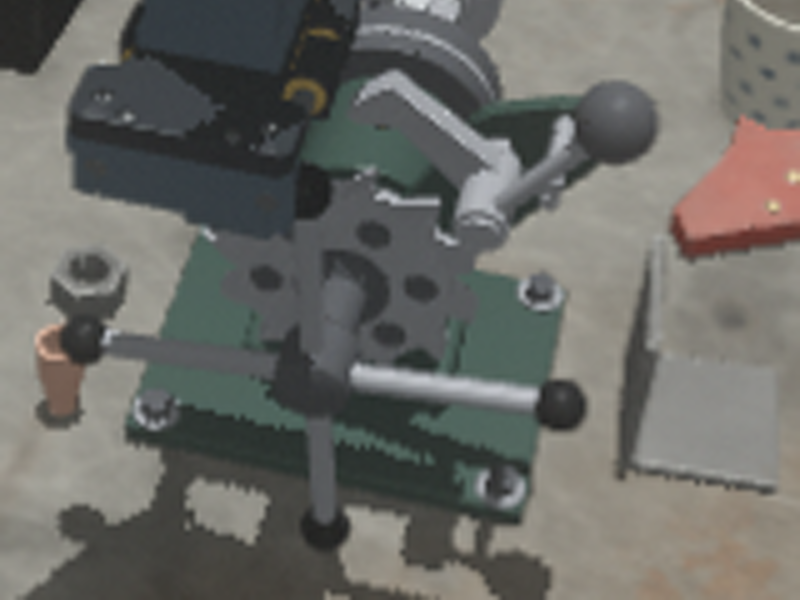

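>>> arm_command(slide=[[0,0,0.3],[0,0,0.5],[0,0,0.7],[0,0,0.9],[0,0,1.1],[0,0,1.1],[0,0,1.1]], turn=[[0,0,0],[0,0,0],[0,0,0],[0,0,0],[0,0,0],[0,0,0],[0,0,0]], grip=[255,255,255,255,255,255,255])

```text
time_s: 9.1
ee_pos: [510.1, -176.5, 175.2]
ee_rot: [7.3, 90.0, -69.6]
force: [0.5, 2.4, 0.7]
gripper_width: 0.5
```

```bash
python3 look.py pics/o10.png
```

```text
(array([-89.8,  29. , 175.2]), 9.15, array([  5.1,  90. , -71.7]), array([-0.4,  2.6,  1.1]), array([-20.3,  15.6,  95.4,  -0. ,  69. , -33.4]), 0.481431203798878)
-0.066 [[261.9, 208.5], [242.4, 250.2], [302.1, 275.6], [329.0, 237.2]]
0.2 [[274.6, 207.4], [238.1, 241.6], [290.7, 275.7], [332.0, 246.7]]
0.3 [[279.7, 207.8], [237.2, 238.3], [286.3, 275.2], [332.2, 250.1]]
0.35 [[282.3, 208.1], [236.9, 236.6], [284.0, 274.9], [332.2, 251.8]]
0.44 [[287.0, 208.9], [236.7, 233.7], [280.1, 274.0], [331.7, 254.8]]
```

View pics/o10.png

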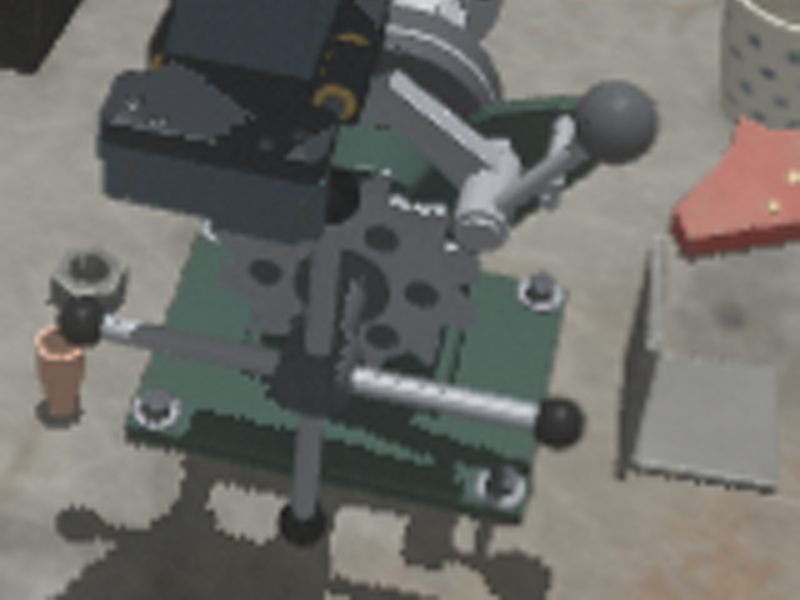

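>>> arm_command(slide=[[0,0,-1.5],[0,0,-3],[-4,0,-4],[-8,0,-4],[-12,0,-4],[-14,0,-2],[-14,1.5,2],[-14,3.8,6],[-14,3.8,10],[-14,3.8,14],[-14,3.8,18.5],[-14,3.8,18.5],[-14,3.8,18.5],[-11,3.8,18.5],[-8,3.8,18.5],[-5,3.8,18.5],[-4.2,3.8,18.5],[-4.2,3.8,18.5]], turn=[[0,0,0],[0,0,0],[0,0,0],[0,0,0],[0,0,0],[0,0,0],[0,0,0],[0,0,0],[0,0,0],[0,0,0],[0,0,0],[0,0,0],[0,0,0],[0,0,0],[0,0,0],[0,0,0],[0,0,0],[0,0,0]], grip=[255,255,255,255,255,255,255,255,255,255,255,255,255,255,255,255,255,255])

```text
time_s: 10.65
ee_pos: [587.8, -344.7, 215.1]
ee_rot: [-137.2, 89.7, 146.1]
force: [-0.5, -0.2, 0.2]
gripper_width: 0.5
```

```bash
python3 look.py pics/o11.png
```

```text
(array([ -51.4, -153.8,  217.6]), 10.7, array([-144.3,   89.9,  139. ]), array([0.9, 0.1, 0.8]), array([-31.4,  27.6,  70.6,   0. ,  81.8, -44.6]), 0.41597384812045923)
-0.066 [[261.9, 208.5], [242.4, 250.2], [302.1, 275.6], [329.0, 237.2]]
0.2 [[274.6, 207.4], [238.1, 241.6], [290.7, 275.7], [332.0, 246.7]]
0.3 [[279.7, 207.8], [237.2, 238.3], [286.3, 275.2], [332.2, 250.1]]
0.35 [[282.3, 208.1], [236.9, 236.6], [284.0, 274.9], [332.2, 251.8]]
0.44 [[287.0, 208.9], [236.7, 233.7], [280.1, 274.0], [331.7, 254.8]]
```

View pics/o11.png

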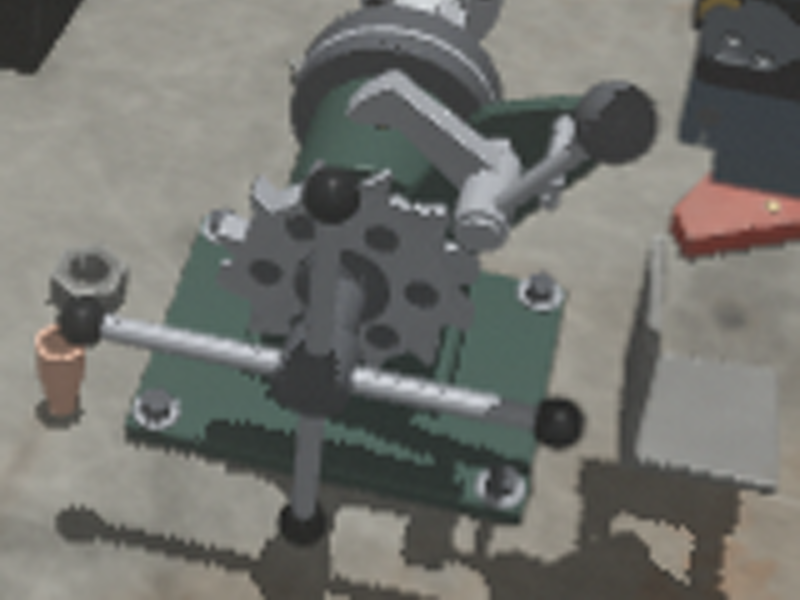

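>>> arm_command(slide=[[0,0,-1],[0,0,-1.6],[0,0,-2.1],[0,0,-2.5],[0,0,-2.9],[0,0,-3.3],[0,0,-3.7],[0,0,-4.1],[0,0,-4.4],[0,0,-4.7],[0,0,-5.0],[0,0,-5.3],[0,0,-5.6],[0,0,-5.6],[0,0,-5.6]], turn=[[0,0,0],[0,0,0],[0,0,0],[0,0,0],[0,0,0],[0,0,0],[0,0,0],[0,0,0],[0,0,0],[0,0,0],[0,0,0],[0,0,0],[0,0,0],[0,0,0],[0,0,0]], grip=[255,255,255,255,255,255,255,255,255,255,255,255,255,255,255])

```text
time_s: 11.95
ee_pos: [576.4, -292.9, 217.3]
ee_rot: [51.3, 90.0, -25.5]
force: [-0.5, -0.9, -0.1]
gripper_width: 0.4
```

```bash
python3 look.py pics/o12.png
```

```text
(array([-51.7, -99.5, 217.3]), 12.0, array([ 53.1,  90. , -23.7]), array([-0. ,  0.4, -0.2]), array([-28. ,  24. ,  76.5,   0. ,  79.4, -41.1]), 0.47998388715524676)
-0.066 [[261.9, 208.5], [242.4, 250.2], [302.1, 275.6], [329.0, 237.2]]
0.2 [[274.6, 207.4], [238.1, 241.6], [290.7, 275.7], [332.0, 246.7]]
0.3 [[279.7, 207.8], [237.2, 238.3], [286.3, 275.2], [332.2, 250.1]]
0.35 [[282.3, 208.1], [236.9, 236.6], [284.0, 274.9], [332.2, 251.8]]
0.44 [[287.0, 208.9], [236.7, 233.7], [280.1, 274.0], [331.7, 254.8]]
```

View pics/o12.png

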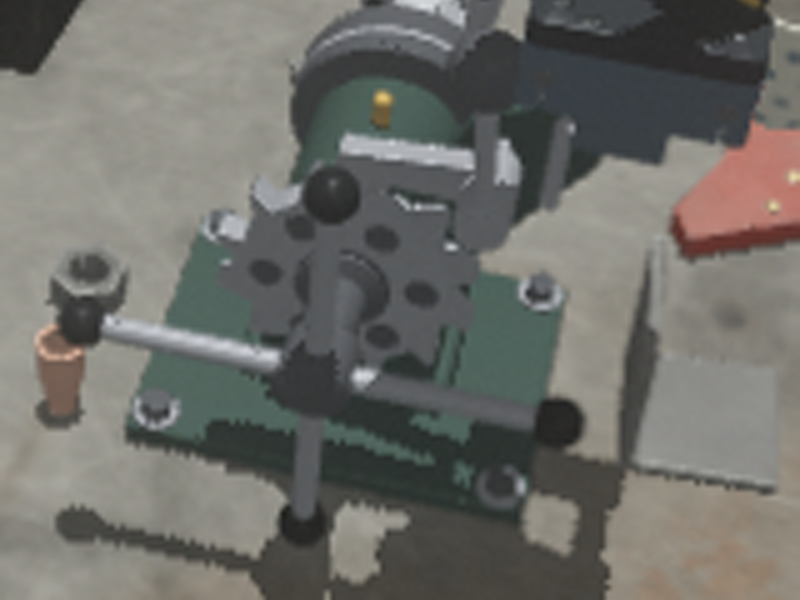

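>>> arm_command(slide=[[0,0,1.5],[0,0,3],[0,0,5],[-3,0,6],[-7,0,6],[-11,0,6],[-14,0,6],[-14,0,6],[-14,0,6],[-14,0,6]], turn=[[0,0,0],[0,0,0],[0,0,0],[0,0,0],[0,0,0],[0,0,0],[0,0,0],[0,0,0],[0,0,0],[0,0,0]], grip=[255,255,255,255,255,255,255,255,255,255])

```text
time_s: 12.83
ee_pos: [589.9, -351.5, 356.2]
ee_rot: [-136.4, 89.9, 146.8]
force: [0.6, 0.3, -0.6]
gripper_width: 0.2
```

```bash
python3 look.py pics/o13.png; python3 -c "
from h import *
for q in (0,.06,.12): print(q,proj('scene',W(P,pball(q))))"
```

```text
(array([ -52.1, -159.3,  355.3]), 12.8833, array([-135.7,   89.8,  147.5]), array([-0.1, -0.6, -0.6]), array([-31.7,  27.5,  51.9,   0. , 100.8, -44.9]), 0.6754401045339887)
-0.066 [[261.9, 208.5], [242.4, 250.2], [302.1, 275.6], [329.0, 237.2]]
0.2 [[274.6, 207.4], [238.1, 241.6], [290.7, 275.7], [332.0, 246.7]]
0.3 [[279.7, 207.8], [237.2, 238.3], [286.3, 275.2], [332.2, 250.1]]
0.35 [[282.3, 208.1], [236.9, 236.6], [284.0, 274.9], [332.2, 251.8]]
0.44 [[287.0, 208.9], [236.7, 233.7], [280.1, 274.0], [331.7, 254.8]]
0 [318.07591135 183.94643121]
0.06 [320.47474898 184.29502725]
0.12 [322.86423117 184.75568901]
```

View pics/o13.png

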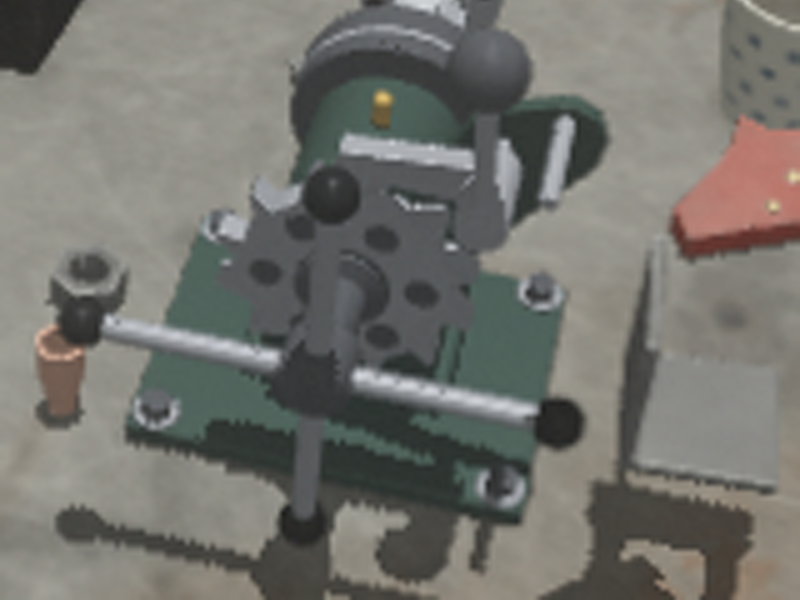

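```bash
python3 -c "
from workcell import env
print(env.job_done())"
```

```text
the job is handed in; nothing more can be done
None
```

The job is handed in at about 13 s of the 48 s allowed. I threw the pawl back by its ball lever and pushed the raised spoke right until it stood upright. Then I tipped the pawl over from the right, and it dropped home. `job_done()` gave no verdict, so the checks below are my own.

Last checks, from the scene picture taken just before hand-in:
- **Pawl:** its ball is at pixel (318, 184), where it stood before being lifted. That puts the pawl at 0 rad to within about 0.02 rad.
- **Wheel:** the balls of all four spokes put it at about 0.43 rad, and it did not move when the pawl dropped.
- **Loose parts:** the offcut, gas cup and nut look unmoved by eye against the earlier pictures.
- **Contact:** the gripper is clear of everything, and the largest force I read was about 3 N.

**Disagreement:** the scene and wrist cameras both showed the fingertips about 28 mm behind the reported TCP, not 8 mm ahead of it as stated. I went by the pictures. Some network detections were also well off, for example `pawl_ball` about 65 mm too low, so I found the positioner by fitting ball centres in the scene and top pictures. That fit was good to 0.6 pixel.

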